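# Shut the tube box and hold it against the shaker's sprung stop

## Robot

A 6-joint arm with a two-finger parallel gripper is mounted at the origin on the work surface. World frame = base frame: x ahead of the robot, y to its left, z up, the work surface at z = 0. Lengths are in mm, angles in rad, forces in N, time in s.
With the tool pointing down it reaches from about 300 to 1000 mm from the base axis. Payload 5.1 kg.
Tool frame: the origin (TCP) lies on the mounting face of the last link; the fingertips stand 190 mm ahead of it and the grasp point (between the pads) lies 171 mm ahead of it (arm.tip_reach is the distance from the TCP to the fingertips, in mm); z points along the fingers, y is the line along which they close (so a half turn about z gives the same grasp; the last joint's range is limited). The gripper opens to 95 mm and grips with 3 to 60 N. Pads are 20 mm wide; open, the fingers measure 119 mm over their backs; the gripper's body (75 mm by 180 mm) begins 59 mm behind the grasp point.
Start: joints at [-1.304, 0.124, 1.65, -0, 1.367, -0.083], TCP at [222.729, -610.637, 404.756] pointing down, gripper open.
Joint ranges: [-2.61, 2.61], [-1.02, 2.33], [0.03, 2.71], [-1.35, 4.49], [0.32, 2.68], [-2.91, 2.91]. Speed limits (rad/s): [2.57, 2.57, 3.14, 3.14, 3.14, 3.14].

## Interface

Orientations are given as a unit quaternion [x, y, z, w].
In Python, from station import arm gives the robot as it stands.
- The arm moves only by the tool carry_out, never from a script. Its argument "moves" is a list of rows, each an object with "rotation": the turn, a rotation vector about the tool's x, y, z in units of 6 degrees (1.0 is 6 degrees), a list of three; "travel": the shift along the tool's x, y, z in m, a list of three; "grip": the finger opening in m, from 0 to 0.0951. A call has 1 to 8 rows; each row is the pose to reach, as a shift and turn from the pose commanded when the call began, along the tool's axes at that moment; what a row does not reach only later rows make up. A row lasts 1/10 s, in which the tool goes at most 50 mm and 8.59 degrees, less where a joint would pass 70% of its speed; a pose out of reach is approached as far as the arm can. A call with a gripper value outside its range is refused whole. The fingers move at their own pace and stop on an object; "newtons" is the grip in N (left out, the last holds). Time passes only in rows, so rows that repeat a pose let the fingers close. It gives the time, the measured TCP pose, the force, the opening and the grip force at its end, in the units of the state.
- arm.state(): the state, without advancing time (a new reading comes with each control period).
- arm.get_image(name): name is "scene" or "top"; returns (picture, depth): 420x560x3 uint8, red, green, blue; 420x560 float32, mm along the optical axis (not along the pixel's ray), 0 where there is no reading.
- arm.calibration(name): a dict with "fx", "fy", "cx", "cy" (pixels), "dist" ([k1, k2, p1, p2, k3] as OpenCV has them; the pictures are not rectified), "origin" and "orientation" of the camera in the world. Camera axes: x right, y up, looking along -z (the intrinsics and any distortion apply to the point x, -y, -z); pixel columns grow to the right and rows downward; lengths in mm; the calibration is good to about 2 mm. A picture is of the moment at which its call begins. calibration takes no time and is no camera call.
- arm.sign_off(): hands the job in; it is judged then, once.
The state is a dict: "t": time; "joint_positions": joint angles; "joint_velocities": joint speeds; "joint_efforts": joint torques, N m; "tool_pos": TCP position; "eef_rot": TCP orientation; "wrist_force": force on the tool from outside, world axes, zero at the start; "torque": the same for the moment, N m; "opening": finger opening in mm; "grasp_force": force on a finger pad.
Only numpy, scipy, OpenCV 4.12 (cv2) and the standard library are available. Lean on these libraries where they do the work, as an engineer would, in place of code of your own. Each camera call takes 0.05 s, during which the arm holds its last target. There are 200 camera calls.

## Task

The orange tube box stands on the tray of the shaker with its cover up: press the cover down until it clicks and stays shut by itself. Then push the box with your fingers along the tray, square against the blue sprung stop bar, and hold it there with a steady push of about 10 newtons (never pressing the bar anywhere near 20) so that I can tighten the clamps: finish while still pushing, do not let go. Leave the bottle, the blue rack and the tip box alone.

Things in the scene. Friction and masses are not known exactly. Their poses are not given: they have to be found in the camera images.
- shaker: compact orbital shaker, off, fixed on the bench: white housing, flat steel tray 300 (x) by 250 (y) mm on top, its surface 90 mm above the bench. Origin under its centre at bench level, z up; +x points across the tray to the blue stop bar, roughly away from the robot. A dark bracket, 40 mm high, stands on the tray behind the bar at x = 138 to 148 mm.
- fence_face (a point): middle of the pressing face (towards the box) of the blue stop bar, 18 mm above the tray; moves with the bar. The bar is 180 mm long (shaker y), 12 mm thick, 32 mm high, and its face stands at shaker x = 100 mm while nothing presses it. The point's x axis is the shaker's x axis, the way the box is to be pushed.
- fence_bar (a joint): how far the blue stop bar is pushed back along shaker +x against its springs, in m: 0 free, 0.018 at its end stop. The springs push back with 1 N per mm (0.010 is 10 N), with no preload.
- tube_box: orange tube box, loose on the tray: 110 (x) by 150 (y) mm, 58 mm high with the cover shut, 0.4 to 0.8 kg, slides with 1 to 5 N of drag. Origin at the centre of its underside, z up. Its +x side (hinge side) faces the blue bar within about 7 degrees, 15 to 45 mm short of it; its flat -x side (x = -55 mm), towards the robot, 48 mm high, is the one to push.
- cover (a joint): angle of the orange cover in rad: 0 shut, starts 0.72 to 1.0 (up), at most 1.15. Left open beyond 0.6 it stays where it is put; let go lower it springs up again to about 0.5, unless pressed below about 0.06, where a catch clicks and keeps it shut at under 0.02. Pressing it home takes 3 to 5 N near its free edge, more nearer the hinge.
- cover_hinge (a point): point on the hinge axis, middle of the box's width: in the box frame x = +55 mm, z = 52 mm. The hinge axis is the box's y axis. The cover is a 6 mm plate whose underside passes through the axis.
- cover_edge (a point): middle of the cover's free edge, on its outer (upper) face: 110 mm from the hinge axis, towards the box's -x side when shut, then 58 mm above the tray; rises as the cover opens.
- bottle: bystander: white bottle with blue cap, diameter 64 mm, 150 mm high, standing on the bench; origin at the centre of its underside.
- blue_rack: bystander: blue tube rack 125 by 70 by 45 mm, on the bench; origin at the centre of its underside.
- tip_box: bystander: dark blue box with a mauve top, 115 by 80 by 70 mm, on the bench; origin at the centre of its underside.
Mind the look-alikes: they are no part of the job. Of the things that look like the tube_box, the largest one is meant.

How it is judged (in metres and radians):
On the way:
1. the cover is shut and stays shut with the fingers off it (value of joint cover below 0.05 rad and contact force between the fingers and tube_box below 0.3 N), for 0.2 s.
At the end, for the whole second after the job is handed in: the fingers are still pushing the box (over 4 N), which stands level and still on the tray with its cover shut (below 0.05 rad), square to the stop bar within 0.05 rad and pressing it with 6 to 14 N; the fingers are not on the bar itself (contact force between tube_box and fence_bar between 6 and 14 N and contact force between the fingers and tube_box above 4 N and contact force between the fingers and fence_bar below 0.5 N and value of joint cover below 0.05 rad and angle between the x axis of tube_box and the x axis of shaker, either way round below 0.05 rad and angle between tube_box's own z axis and vertical below 0.05 rad and linear speed of tube_box below 0.01 m/s and z of tube_box in the frame of shaker between 0.085 and 0.095 m); the arm keeps its last pose, push and grip.
It fails at once if the stop bar is pressed with more than 22 N (contact force between anything else and fence_bar above 22 N).
It fails at once if the bottle, the blue rack or the tip box is disturbed (distance of any of bottle, blue_rack, tip_box from where it was at the start of the episode above 0.02 m or angle between any of bottle, blue_rack, tip_box's own z axis and vertical above 0.3 rad).
It also fails if it takes over 58 s, if anything falls off the work surface, if the arm or the gripper's body presses on something with over 40 N, if the wrist force passes 120 N, or if a joint passes its speed limit or range.

## Working session

There is one attempt and no reset: what is moved stays moved. The work goes in short steps, Python scripts to look and compute and a tool call to move; the robot and the scene stay as the last step left them, time stands still between calls to the robot, and variables do not carry over. Pictures are saved under pics/ and viewed, at most 10 in all, crops included, and the job is handed in when it is done.

Besides the shell and the picture viewer there is one more tool, called after "Call:" as name([rows], argument=value, ...), one row to a line, values as JSON. carry_out: Moves the arm, as the interface text tells. Its arguments: {"type":"object","properties":{"moves":{"type":"array"},"newtons":{"type":"number"}},"required":["moves"]}

```bash
ls; mkdir -p pics; python3 - <<'E'
from station import arm
import cv2,numpy as np
for n in("scene","top"):
    p,d=arm.get_image(n); cv2.imwrite(f"pics/{n}0.png",p[:,:,::-1]); np.save(f"pics/{n}0.npy",d); print(n,arm.calibration(n))
s=arm.state();print(s,arm.tip_reach)
E
```

```text
pics
scene {'fx': 496.45330974265335, 'fy': 496.45330974265335, 'cx': 282.3994621369476, 'cy': 196.94005058470412, 'dist': array([-0.13666303,  0.        ,  0.        ,  0.        ,  0.        ]), 'origin': array([1300.42477045, -685.81223029, 1330.13192522]), 'orientation': array([0.30505649, 0.12123806, 0.3492754 , 0.87763806])}
top {'fx': 397.44055812669956, 'fy': 397.44055812669956, 'cx': 277.5869411389843, 'cy': 212.5366480064848, 'dist': array([0.01118214, 0.        , 0.        , 0.        , 0.        ]), 'origin': array([ 445.11884349,   16.99654533, 1288.96060421]), 'orientation': array([ 0.04821098, -0.06638588, -0.69531068,  0.71401098])}
{'t': 0.1, 'joint_positions': array([-1.30360606e+00,  1.24437976e-01,  1.65154554e+00, -8.78687289e-06,
        1.36752602e+00, -8.26119864e-02]), 'joint_velocities': array([ 0.00158978, -0.00090526, -0.00272449, -0.00023301,  0.00036944,
        0.00138484]), 'joint_efforts': array([ 9.00220984e-04, -4.18881440e+01, -3.61096573e+01,  7.77882873e-02,
        4.62092331e-02, -6.26746646e-05]), 'tool_pos': array([ 222.66624741, -610.42595381,  403.60608424]), 'eef_rot': array([ 9.84743141e-01,  1.74011572e-01, -9.26122693e-05, -9.53968582e-04]), 'wrist_force': array([-0.70941903, -0.0053371 ,  0.3926433 ]), 'torque': array([0.004249  , 0.02810743, 0.01406464]), 'grasp_force': 0.0, 'opening': 95.19676503568081} 190.1
```

View pics/scene0.png

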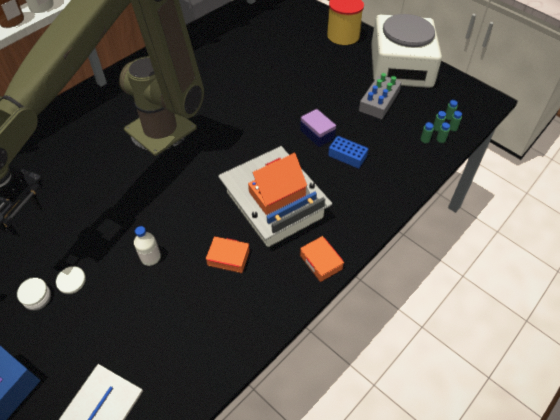

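View pics/top0.png

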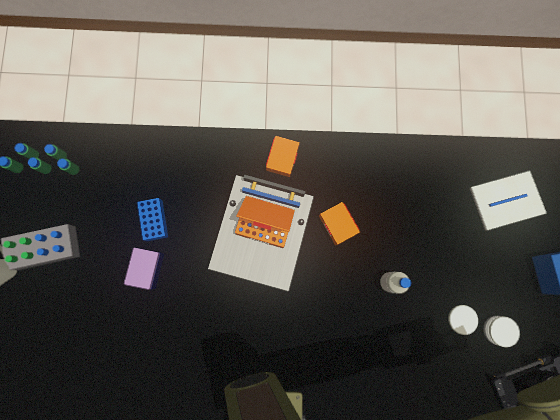

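The scene view shows the box on the tray with its cover up. In the top view the tray corners are about (238,176), (313,196), (290,290) and (208,268), and the bar is near (270,197). I'll enlarge that area.

```bash
cat > h.py <<'E'
import numpy as np,cv2
from scipy.spatial.transform import Rotation as R
from station import arm
def ray(n,uv):
    c=arm.calibration(n);K=np.array([[c['fx'],0,c['cx']],[0,c['fy'],c['cy']],[0,0,1]])
    q=cv2.undistortPoints(np.array(uv,float).reshape(-1,1,2),K,c['dist'])[:,0]
    d=np.c_[q[:,0],-q[:,1],-np.ones(len(q))]
    return c['origin'],R.from_quat(c['orientation']).apply(d)
def at_z(n,uv,z):
    o,d=ray(n,uv);return o+d*((z-o[2])/d[:,2])[:,None]
def by_depth(n,uv,D):
    o,d=ray(n,uv);return o+d*np.array([D[int(round(v)),int(round(u))] for u,v in uv])[:,None]
E
python3 - <<'E'
import cv2
p=cv2.imread("pics/top0.png")[165:305,195:335]
q=cv2.resize(p,(588,588),interpolation=cv2.INTER_CUBIC);cv2.imwrite("pics/top_crop.png",q)
E
```

```text
(no output)
```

View pics/top_crop.png

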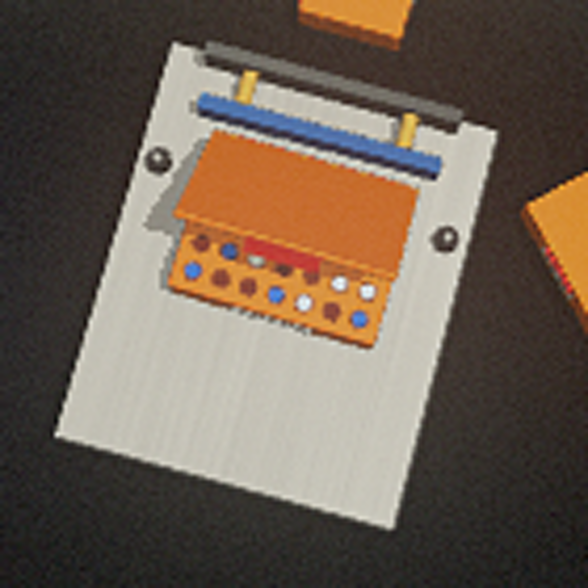

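In the crop (4.2x, offset 195,165) the tray corners are (173,42), (497,130), (393,528) and (56,437). The box's -x rim runs (168,290) to (374,347), the hinge line (213,132) to (418,187), and the cover's free edge (176,215) to (396,277).

```bash
python3 - <<'E'
from h import *
D=np.load("pics/top0.npy")
f=lambda L:np.array(L,float)/4.2+[195-.38,165-.38]
np.set_printoptions(precision=1,suppress=True)
T=at_z("top",f([(173,42),(497,130),(393,528),(56,437)]),90);print("tray",T)
print([np.linalg.norm(T[i]-T[i-1]) for i in range(4)])
c=T.mean(0);ex=(T[0]+T[1]-T[2]-T[3])[:2];yaw=np.arctan2(ex[1],ex[0]);ey=(T[0]+T[3]-T[1]-T[2])[:2]
print("c",c,"yaw",yaw,np.arctan2(ey[1],ey[0])-np.pi/2)
Rz=R.from_euler('z',yaw)
S=lambda P:Rz.inv().apply(P-[c[0],c[1],0])
print("bar top edge face",S(at_z("top",f([(197,110),(440,178)]),90+30)))
print("box rim -x",S(at_z("top",f([(168,290),(374,347)]),138)))
h=S(at_z("top",f([(213,132),(418,187)]),146));print("hinge",h)
for w in ([(190,207),(285,235),(380,262)],[(222,140),(315,165),(405,192)],[(300,200)],[(100,350),(300,450)]): print("depth pts",S(by_depth("top",f(w),D)))
# all cover orange pts via depth
im=cv2.imread("pics/top0.png");b=[(x,y) for y in range(195,232) for x in range(236,296) if im[y,x,2]>150 and im[y,x,0]<70]
P=S(by_depth("top",b,D));P=P[P[:,2]>150];A=np.c_[P[:,:2],np.ones(len(P))];k=np.linalg.lstsq(A,P[:,2],rcond=None)[0];print(len(P),"plane",k,"angle",np.arctan(np.hypot(*k[:2])),"yaw",np.arctan2(k[1],k[0]), P.min(0),P.max(0))
for n,uv in {"rack":(152,219),"tip":(142,268),"bottle":(403,282)}.items(): print(n,by_depth("top",[uv],D))
E
```

```text
tray [[ 757.   120.7   90. ]
 [ 698.  -119.4   90. ]
 [ 409.1  -48.6   90. ]
 [ 466.8  191.4   90. ]]
[np.float64(298.6775842059655), np.float64(247.25823199296812), np.float64(297.40966314022154), np.float64(246.84339296210183)]
c [582.7  36.   90. ] yaw -0.2395712774292158 -0.23838641594267296
bar top edge face [[ 98.8  88.9 120. ]
 [ 97.2 -91.2 120. ]]
box rim -x [[-32.3  71.1 138. ]
 [-32.9 -76.5 138. ]]
hinge [[ 81.6  70.8 146. ]
 [ 82.  -77.1 146. ]]
depth pts [[ 16.2  63.6 221. ]
 [ 14.9  -0.5 221.1]
 [ 14.1 -64.2 220.8]]
depth pts [[ 76.   62.2 155.8]
 [ 76.5  -4.2 153.8]
 [ 74.7 -69.1 154.1]]
depth pts [[ 45.   -2.2 186.5]]
depth pts [[ -82.4  110.9   90.3]
 [-113.2  -45.6   88.8]]
1228 plane [ -2.   -0.1 274.7] angle 1.1127690870465985 yaw -3.1155767984361242 [-129.2  -77.1  150.3] [  81.7   71.4 1289. ]
rack [[617.6 380.9  43.3]]
tip [[464.4 391.8  69.2]]
bottle [[ 442.1 -372.   149.1]]
```

```bash
cat >> h.py <<'E'
C=np.array([582.7,36.0,0]);YAW=-0.239
def to(sx,sy,tz,tilt=0,base=None):
    """travel (m, tool axes) and rotation (6deg units) so fingertip centre is at shaker (sx,sy), world height tz; tilt: tips lead towards +x (rad)"""
    s=arm.state();p,q=(s['tool_pos'],R.from_quat(s['eef_rot'])) if base is None else base
    g=R.from_euler('z',YAW)*R.from_euler('y',-tilt)*R.from_euler('x',np.pi)
    tip=R.from_euler('z',YAW).apply([sx,sy,0])+C+[0,0,tz]
    tcp=tip-g.apply([0,0,190.1])
    return np.round(q.inv().apply(tcp-p)/1000,4),np.round(np.degrees((q.inv()*g).as_rotvec())/6,2)
def where():
    s=arm.state();q=R.from_quat(s['eef_rot']);tip=s['tool_pos']+q.apply([0,0,190.1])
    a=R.from_euler('z',-YAW);print("t",s['t'],"tip(sh)",a.apply(tip-C).round(1),"F(sh)",a.apply(s['wrist_force']).round(2),"M",a.apply(s['torque']).round(2))
E
python3 - <<'E'
from h import *
where();print(to(40,-2.7,275),to(28,-2.7,245))
E
```

```text
t 0.1 tip(sh) [-196.9 -713.   213.5] F(sh) [-0.69 -0.17  0.39] M [-0.    0.03  0.01]
(array([ 0.5915, -0.4595, -0.0605]), array([-0.02,  0.  ,  5.62])) (array([ 0.5816, -0.4662, -0.0305]), array([-0.02,  0.  ,  5.62]))
```

Call:
carry_out([
  {"rotation": [0,0,0.7],"travel": [0.02,-0.015,-0.03],"grip": 0.095},
  {"rotation": [0,0,1.4],"travel": [0.055,-0.043,-0.05],"grip": 0.095},
  {"rotation": [0,0,2.1],"travel": [0.092,-0.072,-0.06],"grip": 0.095},
  {"rotation": [0,0,2.8],"travel": [0.13,-0.101,-0.06],"grip": 0.095},
  {"rotation": [0,0,3.5],"travel": [0.168,-0.13,-0.06],"grip": 0.095},
  {"rotation": [0,0,4.2],"travel": [0.206,-0.16,-0.06],"grip": 0.095},
  {"rotation": [0,0,4.9],"travel": [0.244,-0.19,-0.06],"grip": 0.095},
  {"rotation": [0,0,5.62],"travel": [0.282,-0.219,-0.06],"grip": 0.095},
])

```text
t: 0.9
tool_pos: [413.1, -306.3, 464.4]
eef_rot: [0.993, -0.121, -0.0, -0.0]
wrist_force: [0.8, 0.1, -0.4]
opening: 95.0
grasp_force: 0.0
```

```bash
python3 - <<'E'
from h import *
where();print(to(40,-2.7,275))
E
```

```text
t 0.9 tip(sh) [ -83.8 -372.7  274.3] F(sh) [ 0.73  0.33 -0.42] M [ 0.01 -0.03  0.02]
(array([ 0.1226, -0.3704, -0.0007]), array([-0.  ,  0.  , -0.03]))
```

Call:
carry_out([
  {"rotation": [0,0,0],"travel": [0.015,-0.046,0],"grip": 0.095},
  {"rotation": [0,0,0],"travel": [0.03,-0.092,0],"grip": 0.095},
  {"rotation": [0,0,0],"travel": [0.045,-0.138,0],"grip": 0.095},
  {"rotation": [0,0,0],"travel": [0.06,-0.184,0],"grip": 0.095},
  {"rotation": [0,0,0],"travel": [0.075,-0.23,0],"grip": 0.095},
  {"rotation": [0,0,0],"travel": [0.09,-0.276,0],"grip": 0.095},
  {"rotation": [0,0,0],"travel": [0.107,-0.322,0],"grip": 0.095},
  {"rotation": [0,0,0],"travel": [0.123,-0.368,0],"grip": 0.095},
])

```text
t: 1.7
tool_pos: [619.8, 22.2, 464.2]
eef_rot: [0.993, -0.119, -0.0, 0.0]
wrist_force: [0.4, -1.2, 0.8]
opening: 95.0
grasp_force: 0.0
```

Call:
carry_out([
  {"rotation": [0,0,0],"travel": [0,0,0],"grip": 0.095},
  {"rotation": [0,0,0],"travel": [0,0,0],"grip": 0.095},
])

```text
t: 1.9
tool_pos: [619.4, 21.3, 463.7]
eef_rot: [0.993, -0.118, -0.001, 0.0]
wrist_force: [-1.0, -0.3, -0.3]
opening: 94.7
grasp_force: 0.0
```

```bash
python3 - <<'E'
from h import *
where()
for a in [(28,-2.7,228),(28,-2.7,218),(12.5,-2.7,202),(2,-2.7,186),(-5,-2.7,167),(-8,-2.7,148)]: print(a,*to(*a))
E
```

```text
t 1.9 tip(sh) [ 38.8  -5.7 273.6] F(sh) [-0.89 -0.51 -0.26] M [0.03 0.02 0.01]
(28, -2.7, 228) [-0.0111 -0.003   0.0456] [0.01 0.02 0.02]
(28, -2.7, 218) [-0.011  -0.003   0.0556] [0.01 0.02 0.02]
(12.5, -2.7, 202) [-0.0265 -0.003   0.0717] [0.01 0.02 0.02]
(2, -2.7, 186) [-0.037  -0.0031  0.0877] [0.01 0.02 0.02]
(-5, -2.7, 167) [-0.0439 -0.0031  0.1067] [0.01 0.02 0.02]
(-8, -2.7, 148) [-0.0469 -0.0031  0.1257] [0.01 0.02 0.02]
```

Arc down the cover: first call to about 0.6 rad, then check.

Call:
carry_out([
  {"rotation": [0,0,0],"travel": [-0.006,-0.003,0.025],"grip": 0.095},
  {"rotation": [0,0,0],"travel": [-0.011,-0.003,0.044],"grip": 0.095},
  {"rotation": [0,0,0],"travel": [-0.011,-0.003,0.05],"grip": 0.095},
  {"rotation": [0,0,0],"travel": [-0.011,-0.003,0.056],"grip": 0.095},
  {"rotation": [0,0,0],"travel": [-0.019,-0.003,0.064],"grip": 0.095},
  {"rotation": [0,0,0],"travel": [-0.027,-0.003,0.072],"grip": 0.095},
  {"rotation": [0,0,0],"travel": [-0.032,-0.003,0.08],"grip": 0.095},
  {"rotation": [0,0,0],"travel": [-0.037,-0.003,0.088],"grip": 0.095},
])

```text
t: 2.7
tool_pos: [583.3, 32.0, 376.6]
eef_rot: [0.993, -0.119, 0.0, 0.0]
wrist_force: [0.6, -0.6, -0.8]
opening: 95.1
grasp_force: 0.4
```

```bash
python3 - <<'E'
from h import *
where()
for a in [(-5,-2.7,167),(-8,-2.7,148)]: print(a,*to(*a))
E
```

```text
t 2.7 tip(sh) [  1.7  -3.7 186.5] F(sh) [ 0.75 -0.42 -0.84] M [-0.01 -0.09 -0.01]
(-5, -2.7, 167) [-0.0066 -0.001   0.0195] [-0.   -0.01  0.  ]
(-8, -2.7, 148) [-0.0096 -0.001   0.0384] [-0.   -0.01  0.  ]
```

Call:
carry_out([
  {"rotation": [0,0,0],"travel": [-0.004,0,0.01],"grip": 0.095},
  {"rotation": [0,0,0],"travel": [-0.0065,0,0.019],"grip": 0.095},
  {"rotation": [0,0,0],"travel": [-0.008,0,0.026],"grip": 0.095},
  {"rotation": [0,0,0],"travel": [-0.009,0,0.032],"grip": 0.095},
  {"rotation": [0,0,0],"travel": [-0.0095,0,0.035],"grip": 0.095},
  {"rotation": [0,0,0],"travel": [-0.0095,0,0.037],"grip": 0.095},
  {"rotation": [0,0,0],"travel": [-0.0095,0,0.0385],"grip": 0.095},
  {"rotation": [0,0,0],"travel": [-0.0095,0,0.0385],"grip": 0.095},
])

```text
t: 3.5
tool_pos: [574.8, 34.1, 338.3]
eef_rot: [0.993, -0.119, 0.0, 0.0]
wrist_force: [-1.0, 0.5, 1.5]
opening: 95.0
grasp_force: 0.9
```

```bash
python3 - <<'E'
from h import *
where();p,d=arm.get_image("scene");cv2.imwrite("pics/s1.png",cv2.resize(p[140:250,210:340,::-1],(780,660))[:600])
E
```

```text
t 3.5 tip(sh) [ -7.2  -3.7 148.2] F(sh) [-1.14  0.24  1.45] M [0.07 0.29 0.03]
```

View pics/s1.png

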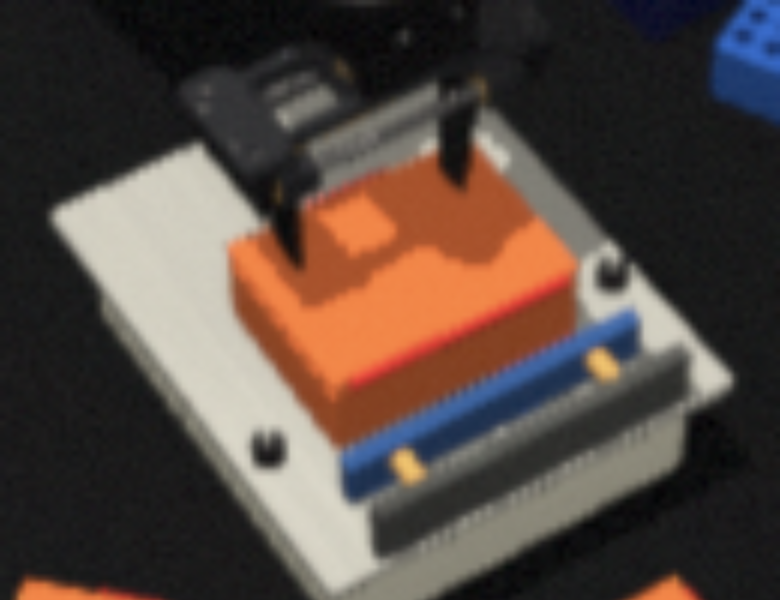

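The crop shows both fingers on the cover, at (295,265) and (460,185), and it looks nearly shut. I'll press a little further and watch the force.

Call:
carry_out([
  {"rotation": [0,0,0],"travel": [0,0,0.001],"grip": 0.095},
  {"rotation": [0,0,0],"travel": [0,0,0.002],"grip": 0.095},
  {"rotation": [0,0,0],"travel": [0,0,0.002],"grip": 0.095},
])

```text
t: 3.85
tool_pos: [574.8, 34.1, 338.1]
eef_rot: [0.993, -0.119, 0.0, 0.0]
wrist_force: [-4.5, 0.5, 8.7]
opening: 94.8
grasp_force: 4.5
```

Call:
carry_out([
  {"rotation": [0,0,0],"travel": [0,0,0.001],"grip": 0.095},
  {"rotation": [0,0,0],"travel": [0,0,0.002],"grip": 0.095},
  {"rotation": [0,0,0],"travel": [0,0,0.002],"grip": 0.095},
])

```text
t: 4.15
tool_pos: [574.9, 34.1, 337.9]
eef_rot: [0.993, -0.119, 0.0, 0.0]
wrist_force: [-8.9, 0.1, 15.3]
opening: 95.1
grasp_force: 8.1
```

Call:
carry_out([
  {"rotation": [0,0,0],"travel": [0,0,-0.02],"grip": 0.095},
  {"rotation": [0,0,0],"travel": [0,0,-0.05],"grip": 0.095},
  {"rotation": [0,0,0],"travel": [-0.04,0,-0.08],"grip": 0.095},
  {"rotation": [0,0,0],"travel": [-0.08,0,-0.09],"grip": 0.095},
  {"rotation": [0,0,0],"travel": [-0.12,0,-0.09],"grip": 0.095},
  {"rotation": [0,0,0],"travel": [-0.12,0,-0.09],"grip": 0.095},
  {"rotation": [0,0,0],"travel": [-0.12,0,-0.09],"grip": 0.095},
])

```text
t: 4.85
tool_pos: [457.7, 62.6, 424.3]
eef_rot: [0.993, -0.119, 0.001, -0.0]
wrist_force: [-0.3, -0.7, 0.6]
opening: 94.9
grasp_force: 0.0
```

```bash
python3 - <<'E'
from h import *
where();print(to(-75,-3,104,.14),to(-75,-3,104,0))
p,d=arm.get_image("top");np.save("pics/t2.npy",d);cv2.imwrite("pics/t2.png",cv2.resize(p[165:305,195:335,::-1],(588,588),interpolation=cv2.INTER_CUBIC))
p,d=arm.get_image("scene");cv2.imwrite("pics/s2.png",cv2.resize(p[140:240,210:340,::-1],(780,600)))
E
```

```text
t 4.85 tip(sh) [-127.5   -3.7  234.2] F(sh) [-0.16 -0.76  0.64] M [ 0.03  0.03 -0.01]
(array([ 0.026 , -0.0007,  0.1321]), array([-0.  ,  1.32,  0.01])) (array([ 0.0526, -0.0007,  0.1303]), array([-0.  , -0.02,  0.01]))
```

View pics/t2.png

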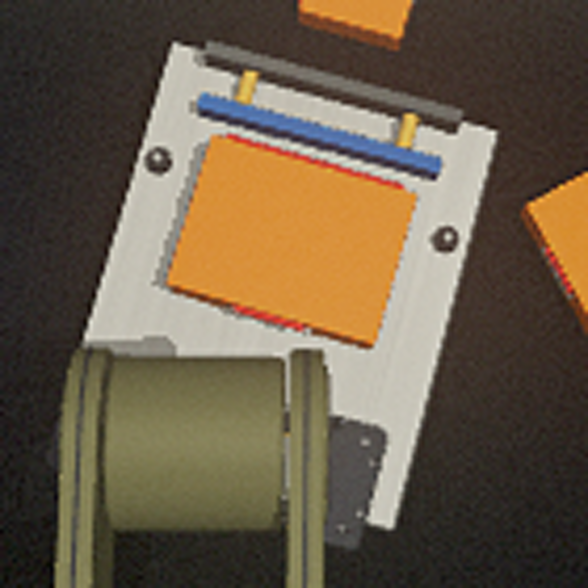

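View pics/s2.png

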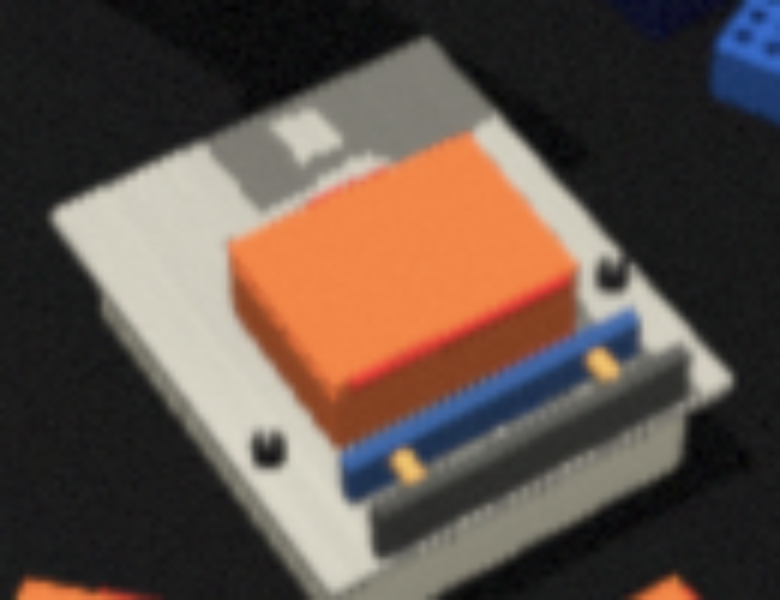

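The cover is shut with the fingers off it. The box is almost square to the bar, with its -x rim at crop (166,290)-(378,345), and a small red latch sits mid-side, between my two fingers. I'll tilt slightly so the tips lead and descend behind the box.

Call:
carry_out([
  {"rotation": [0,0.6,0],"travel": [0.01,0,0.03],"grip": 0.095},
  {"rotation": [0,1.32,0],"travel": [0.026,0,0.06],"grip": 0.095},
  {"rotation": [0,1.32,0],"travel": [0.026,0,0.09],"grip": 0.095},
  {"rotation": [0,1.32,0],"travel": [0.026,0,0.115],"grip": 0.095},
  {"rotation": [0,1.32,0],"travel": [0.026,0,0.132],"grip": 0.095},
  {"rotation": [0,1.32,0],"travel": [0.026,0,0.132],"grip": 0.095},
  {"rotation": [0,1.32,0],"travel": [0.026,0,0.132],"grip": 0.095},
])

```text
t: 5.65
tool_pos: [484.2, 56.1, 292.1]
eef_rot: [0.991, -0.119, 0.068, 0.008]
wrist_force: [-0.3, -0.0, 1.3]
opening: 95.0
grasp_force: 0.0
```

```bash
python3 - <<'E'
from h import *
where()
for x in (-45,-35,-25): print(to(x,-3,104,.14))
E
```

```text
t 5.65 tip(sh) [-74.5  -3.9 103.8] F(sh) [-0.26 -0.09  1.34] M [0.06 0.05 0.02]
(array([ 0.0287, -0.0008,  0.0039]), array([ 0.  ,  0.02, -0.  ]))
(array([ 0.0386, -0.0008,  0.0052]), array([ 0.  ,  0.02, -0.  ]))
(array([ 0.0485, -0.0008,  0.0066]), array([ 0.  ,  0.02, -0.  ]))
```

Call:
carry_out([
  {"rotation": [0,0,0],"travel": [0.015,-0.0005,0.002],"grip": 0.095},
  {"rotation": [0,0,0],"travel": [0.026,-0.0008,0.0035],"grip": 0.095},
  {"rotation": [0,0,0],"travel": [0.031,-0.0008,0.004],"grip": 0.095},
  {"rotation": [0,0,0],"travel": [0.035,-0.0008,0.0047],"grip": 0.095},
  {"rotation": [0,0,0],"travel": [0.039,-0.0008,0.0052],"grip": 0.095},
  {"rotation": [0,0,0],"travel": [0.042,-0.0008,0.0056],"grip": 0.095},
  {"rotation": [0,0,0],"travel": [0.045,-0.0008,0.006],"grip": 0.095},
])

```text
t: 6.35
tool_pos: [527.4, 46.6, 292.8]
eef_rot: [0.991, -0.119, 0.068, 0.008]
wrist_force: [-6.0, 0.7, 3.6]
opening: 94.6
grasp_force: 2.7
```

```bash
python3 - <<'E'
from h import *
where()
E
```

```text
t 6.35 tip(sh) [-30.4  -2.8 104.5] F(sh) [-6.   -0.7   3.59] M [ 0.    0.93 -0.05]
```

Call:
carry_out([
  {"rotation": [0,0,0],"travel": [0.002,0,0.0003],"grip": 0.095},
  {"rotation": [0,0,0],"travel": [0.004,0,0.0005],"grip": 0.095},
  {"rotation": [0,0,0],"travel": [0.004,0,0.0005],"grip": 0.095},
])

```text
t: 6.65
tool_pos: [531.5, 45.6, 292.8]
eef_rot: [0.991, -0.119, 0.068, 0.008]
wrist_force: [-4.9, 1.5, 3.7]
opening: 95.0
grasp_force: 2.1
```

Call:
carry_out([
  {"rotation": [0,0,0],"travel": [0.002,0,0.0003],"grip": 0.095},
  {"rotation": [0,0,0],"travel": [0.004,0,0.0005],"grip": 0.095},
  {"rotation": [0,0,0],"travel": [0.004,0,0.0005],"grip": 0.095},
])

```text
t: 6.95
tool_pos: [535.4, 44.6, 292.7]
eef_rot: [0.991, -0.119, 0.068, 0.008]
wrist_force: [-4.4, 0.2, 4.0]
opening: 95.0
grasp_force: 2.0
```

Call:
carry_out([
  {"rotation": [0,0,0],"travel": [0.002,0,0.0003],"grip": 0.095},
  {"rotation": [0,0,0],"travel": [0.003,0,0.0004],"grip": 0.095},
  {"rotation": [0,0,0],"travel": [0.003,0,0.0004],"grip": 0.095},
])

```text
t: 7.25
tool_pos: [538.0, 44.1, 292.7]
eef_rot: [0.991, -0.119, 0.067, 0.008]
wrist_force: [-7.4, 2.2, 5.2]
opening: 95.3
grasp_force: 3.7
```

```bash
python3 - <<'E'
from h import *
where()
E
```

```text
t 7.25 tip(sh) [-19.7  -2.7 104.3] F(sh) [-7.67  0.39  5.24] M [ 0.13  1.29 -0.01]
```

Call:
carry_out([
  {"rotation": [0,0,0],"travel": [0.002,0,0.0002],"grip": 0.095},
  {"rotation": [0,0,0],"travel": [0.004,0,0.0003],"grip": 0.095},
  {"rotation": [0,0,0],"travel": [0.004,0,0.0003],"grip": 0.095},
])

```text
t: 7.55
tool_pos: [541.4, 43.3, 292.7]
eef_rot: [0.991, -0.119, 0.066, 0.008]
wrist_force: [-9.7, 3.5, 6.3]
opening: 95.0
grasp_force: 5.2
```

Call:
carry_out([
  {"rotation": [0,0,0],"travel": [0.002,0,0.0002],"grip": 0.095},
  {"rotation": [0,0,0],"travel": [0.003,0,0.0003],"grip": 0.095},
  {"rotation": [0,0,0],"travel": [0.003,0,0.0003],"grip": 0.095},
])

```text
t: 7.85
tool_pos: [543.9, 42.8, 292.8]
eef_rot: [0.991, -0.119, 0.065, 0.008]
wrist_force: [-13.3, 4.5, 8.8]
opening: 95.2
grasp_force: 7.2
```

```bash
python3 - <<'E'
from h import *
where()
p,d=arm.get_image("top");cv2.imwrite("pics/t3.png",cv2.resize(p[165:265,225:325,::-1],(600,600),interpolation=cv2.INTER_CUBIC))
E
```

```text
t 7.85 tip(sh) [-14.6  -2.6 104.3] F(sh) [-14.     1.21   8.82] M [ 0.12  2.39 -0.15]
```

View pics/t3.png

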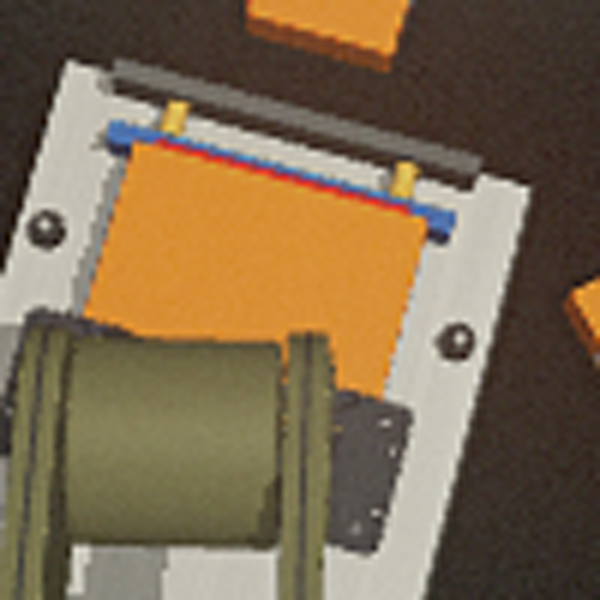

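The box face is flush along the bar, from about (130,148) to (425,215), and square to it. I'll measure the bar deflection by comparing the visible blue bar ends with the first picture.

```bash
cat > defl.py <<'E'
from h import *
def ends(p):
    p=p.astype(float);w=np.clip(p[...,2]-p[...,0]-25,0,None)
    v,u=np.mgrid[170:225,235:305];uv=np.c_[u.ravel(),v.ravel()]
    S=R.from_euler('z',-YAW).apply(at_z("top",uv,122)-[*C[:2],0]);W=w[170:225,235:305].ravel()
    o=[]
    for sg in(1,-1):
        m=(sg*S[:,1]>79)&(sg*S[:,1]<100)&(abs(S[:,0]-107)<35);o.append((S[m,0]*W[m]).sum()/W[m].sum())
    return np.array(o)
a=ends(cv2.imread("pics/top0.png")[:,:,::-1]);n=[ends(arm.get_image("top")[0]) for _ in range(4)]
print("free",a,"now",np.mean(n,0),np.std(n,0),"defl",np.mean(n,0)-a);where()
E
python3 defl.py
```

```text
free [106.10604515 105.29908971] now [113.17435047 112.64873527] [0.02485952 0.03244587] defl [7.06830531 7.34964556]
t 8.1 tip(sh) [-14.6  -2.6 104.3] F(sh) [-14.62   0.76   9.67] M [ 0.08  2.42 -0.09]
```

Deflection is 7.2 mm, so about 7 N, with both ends equal (square). I'll add about 2.5 mm.

Call:
carry_out([
  {"rotation": [0,0,0],"travel": [0.001,0,0],"grip": 0.095},
  {"rotation": [0,0,0],"travel": [0.002,0,0],"grip": 0.095},
  {"rotation": [0,0,0],"travel": [0.0033,0,0],"grip": 0.095},
  {"rotation": [0,0,0],"travel": [0.0033,0,0],"grip": 0.095},
  {"rotation": [0,0,0],"travel": [0.0033,0,0],"grip": 0.095},
])

```text
t: 8.6
tool_pos: [546.5, 42.1, 292.9]
eef_rot: [0.991, -0.119, 0.064, 0.008]
wrist_force: [-15.9, 4.3, 11.7]
opening: 95.0
grasp_force: 8.4
```

```bash
python3 defl.py; python3 - <<'E'
from h import *
p,d=arm.get_image("scene");cv2.imwrite("pics/s4.png",cv2.resize(p[140:240,210:340,::-1],(780,600)))
E
```

```text
free [106.10604515 105.29908971] now [115.19955967 114.58526372] [0.01223066 0.02207951] defl [9.09351452 9.28617401]
t 8.8 tip(sh) [-12.3  -2.6 104.3] F(sh) [-17.84   0.69  11.2 ] M [ 0.12  2.83 -0.12]
```

View pics/s4.png

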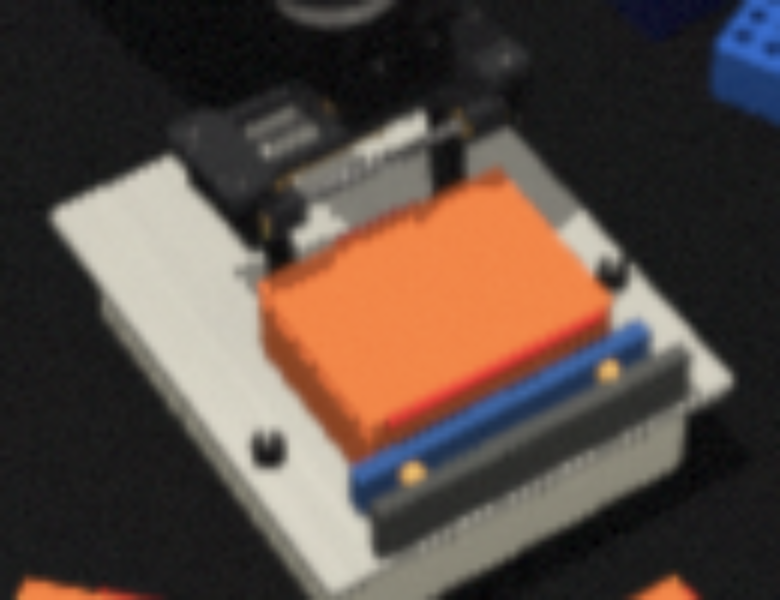

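The box is flush and level against the bar with its cover shut and both fingers on its -x side. The bar is pushed back about 9.2 mm, so about 9 N. Handing in.

```bash
python3 -c "
from station import arm
print(arm.sign_off())"
```

```text
the job is handed in; nothing more can be done
None
```

The job is handed in, though the judge returned no verdict: the cover is shut and stayed shut with the fingers off it, and the box is square against the stop bar with the fingers still pushing; the bar is pressed with about 9 N, judged from its roughly 9.2 mm deflection in the camera images.

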